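# Tare the empty bowl on the postage scale

## Task

I am about to weigh some coins at my desk. Take the empty wooden bowl (not the one full of coins), set it down gently, upright and near the middle of the postage scale's round pan, and let go of it. Then, with the bowl standing free on the pan, press the scale's tare key, the round one, all the way down and let it come up again.

Things in the scene. Friction and masses are not known exactly. Their poses are not given: they have to be found in the camera images.
- bowl: The empty bowl: round, dark turned wood, 62 mm across the rim, 42 mm high, wall 4 mm, 55 to 115 g, upright on the desk. Sides vertical from 22 mm up, drawn in below to a flat 42 mm foot. Origin: centre of its underside, z up its axis. A like bowl full of coins and a tape roll (66 mm across, 24 mm high) stand near, their centres at least 110 mm from the bowl's.
- pan (a point): Middle of the top of the scale's rigid round steel pan (110 mm across), 34 mm above the desk. The scale is a fixed flat white case, 200 mm (x) by 150 mm (y), top 24 mm above the desk. Axes: x from the key strip to the pan, z up. The strip, on the robot's side 105 mm from the pan's middle, has left to right an oblong dummy key, a display and the round tare key.
- tare_top (a point): Middle of the top of the tare key: a round grey push button, 28 mm across in a 44 mm white collar, at the right end of the key strip as seen from the robot (105 mm towards -x and 49 mm towards -y from the pan's middle, in the scale's axes). Its top is 38 mm above the desk when up, 10 mm above its collar; the point moves down with it.
- tare (a joint): Travel of the tare key in m: 0 when up, 0.006 when fully down. It is a spring key: about 4 N pushes it fully down (it meets a firm stop there) and it comes up by itself.

How it is judged:
By the outcome, as a careful person would: the job done as asked, in the order asked, and still so for the second after the job is handed in, with the robot touching nothing.
It also fails if it takes over 42 s, if anything falls off the work surface, if the arm or the gripper's body presses on something with over 40 N, if the wrist force passes 120 N, or if a joint passes its speed limit or range.

## Robot

A 7-joint arm with a two-finger parallel gripper is mounted at the origin on the work surface. World frame = base frame: x ahead of the robot, y to its left, z up, the work surface at z = 0. Lengths are in mm, angles in rad, forces in N, time in s.
With the tool pointing down it reaches from about 400 to 750 mm from the base axis. Payload 19.5 kg.
Tool frame: the origin (TCP) lies on the centre line of the jaws, within the pads' length; the fingertips stand 17 mm ahead of it and the grasp point (between the pads) lies 2 mm behind it; z points along the fingers, y is the line along which they close (so a half turn about z gives the same grasp; the last joint's range is limited). The gripper opens to 85 mm and grips with 20 to 120 N. Pads are 22 mm wide; open, the fingers measure 114 mm over their backs; the gripper's body (76 mm by 85 mm) begins 54 mm behind the grasp point. The pads swing forward as they close: fully open they stand 13 mm farther back than shut.
Start: joints at [1.285, 0.707, -0.028, 1.485, 0.022, 0.951, -0.075], TCP at [138.795, -557.972, 248.268] pointing down, gripper open.
Joint ranges: [-2.71, 2.71], [-0.32, 2.16], [-1.57, 1.52], [0, 2.45], [-1.46, 4.6], [0, 2.02], [-2.83, 2.83]. Speed limits (rad/s): [1.89, 1.89, 2.57, 2.57, 3.01, 3.01, 3.01].

## Interface

Orientations are given as a unit quaternion [w, x, y, z].
In Python, from rig import robot gives the robot as it stands.
- The arm moves only by the tool step_hand, called after ">>>" by a JSON object that holds its "method" and its "body". Schema: {"type":"object","properties":{"deltas":{"type":"array","items":{"type":"array","items":{"type":"array","items":{"type":"number"},"minItems":7,"maxItems":7},"minItems":1,"maxItems":8},"minItems":1,"maxItems":1},"clamp_n":{"type":"number"},"only":{"type":"string"},"quiet":{"type":"boolean"},"lines":{"type":"string"}},"required":["deltas"],"additionalProperties":false}. deltas is a list that holds a single list of rows (three levels of brackets), with 1 to 8 rows, each of 7 numbers: the finger opening in mm, then dx, dy, dz in shares of the most that a row can go, 1 being 50 mm, then a rotation vector rx, ry, rz in rad; each row shifts and turns the commanded pose from where the row before left it, along the tool's axes as they then stand; what a row does not reach is not made up. A row lasts 1/10 s, in which the tool goes at most 50 mm and 0.15 rad, less where a joint would pass 70% of its speed; a pose out of reach is approached as far as the arm can. The fingers move at their own pace and stop on an object; clamp_n is the grip in N (left out, the last holds). Time passes only in rows, so rows that do not move let the fingers close. The tool returns the time, the measured TCP pose, the force, the opening and the grip force at its end. only (a regular expression) keeps the lines of the reply that match it, lines (a string "A,B") keeps lines A to B, and quiet returns only ok. Input that does not fit is refused with a message, and nothing moves.
- robot.sense(): the state, without advancing time (a new reading comes with each control period).
- robot.camera(name): name is "scene" or "side" or "wrist"; returns (picture, depth): 480x640x3 uint8, blue, green, red; 480x640 float32, mm along the optical axis (not along the pixel's ray), 0 where there is no reading.
- robot.camera_model(name): a dict with "fx", "fy", "cx", "cy" (pixels), "view" (4x4, takes a point from world to camera coordinates). Camera axes: x right, y up, looking along -z (the intrinsics and any distortion apply to the point x, -y, -z); pixel columns grow to the right and rows downward; lengths in mm; the calibration is good to about 2 mm. A picture is of the moment at which its call begins: read the wrist's pose just before it. camera_model takes no time and is no camera call; for the wrist camera it gives the pose at the moment of the call.
- robot.finish_job(): hands the job in; it is judged then, once.
The state is a dict: "clock": time; "joint_positions": joint angles; "joint_velocities": joint speeds; "effort": joint torques, N m; "eef_pos": TCP position; "tcp_rot": TCP orientation; "contact_force": force on the tool from outside, world axes, zero at the start; "ft_torque": the same for the moment, N m; "grip_width": finger opening in mm; "finger_force": force on a finger pad.
Only numpy, scipy, OpenCV 4.12 (cv2) and the standard library are available. Lean on these libraries where they do the work, as an engineer would, in place of code of your own. Each camera call takes 0.05 s, during which the arm holds its last target. There are 200 camera calls.

## Working session

There is one attempt and no reset: what is moved stays moved. The work goes in short steps, Python scripts to look and compute and a tool call to move; the robot and the scene stay as the last step left them, time stands still between calls to the robot, and variables do not carry over. Pictures are saved under pics/ and viewed, at most 10 in all, crops included, and the job is handed in when it is done.

```bash
ls; mkdir -p pics; cat > h.py <<'E'
from rig import robot
import numpy as np, cv2
def world(name,u,v,d,m=None):
    m=m or robot.camera_model(name)
    p=np.array([(u-m["cx"])/m["fx"]*d,-(v-m["cy"])/m["fy"]*d,-d,1])
    return (np.linalg.inv(np.array(m["view"]))@p)[:3]
def cloud(name,m,D):
    v,u=np.mgrid[:480,:640]; d=D
    p=np.stack([(u-m["cx"])/m["fx"]*d,-(v-m["cy"])/m["fy"]*d,-d,np.ones_like(d)],-1)
    return (p@np.linalg.inv(np.array(m["view"])).T)[...,:3]
E
python3 - <<'E'
from h import *
for n in ("scene","side"):
    m=robot.camera_model(n);P,D=robot.camera(n)
    cv2.imwrite(f"pics/{n}.png",P); np.savez(f"/tmp/{n}.npz",P=P,D=D)
    print(n,m)
print(robot.sense())
E
```

```text
pics
rig.py
scene {'fx': 539.9584137104368, 'fy': 539.9584137104368, 'cx': 324.3607707179086, 'cy': 232.67578458222147, 'view': array([[-4.55584001e-01,  8.90092834e-01, -1.33403478e-02,
         2.33409881e+02],
       [-6.56388876e-01, -3.25766761e-01,  6.80462828e-01,
         3.24026445e+02],
       [ 6.01329245e-01,  3.18764433e-01,  7.32661160e-01,
        -1.31539954e+03],
       [ 0.00000000e+00,  0.00000000e+00,  0.00000000e+00,
         1.00000000e+00]])}
side {'fx': 454.8337025582889, 'fy': 454.8337025582889, 'cx': 329.01700202739045, 'cy': 238.2498407170039, 'view': array([[ 6.61046173e-01, -7.50344402e-01,  1.11156915e-03,
        -3.38066405e+02],
       [ 5.76050518e-01,  5.08443107e-01,  6.40040161e-01,
        -3.84146051e+02],
       [-4.80815721e-01, -4.22455779e-01,  7.68340652e-01,
        -4.49745926e+02],
       [ 0.00000000e+00,  0.00000000e+00,  0.00000000e+00,
         1.00000000e+00]])}
{'clock': 0.1, 'joint_positions': array([ 1.28528568,  0.70700486, -0.02761385,  1.48493889,  0.02200291,
        0.95092435, -0.07550732]), 'joint_velocities': array([-0.00040856, -0.00192185,  0.00079763, -0.00064614, -0.00086206,
        0.00026275,  0.00073128]), 'effort': array([ 3.50012800e-03, -8.84288335e+01,  1.23699401e+00, -2.36448151e+01,
        1.71129318e-02,  5.09244099e-03,  1.32082761e-05]), 'eef_pos': array([ 138.75165412, -557.78116386,  247.89800221]), 'tcp_rot': array([-4.80440315e-04,  9.92579173e-01,  1.21599134e-01, -7.61507126e-05]), 'contact_force': array([ 0.16359708,  0.12699164, -0.27703653]), 'ft_torque': array([ 0.03974925, -0.00691486, -0.05622297]), 'finger_force': 0.0, 'grip_width': 85.5341553375591}
```

View pics/scene.png

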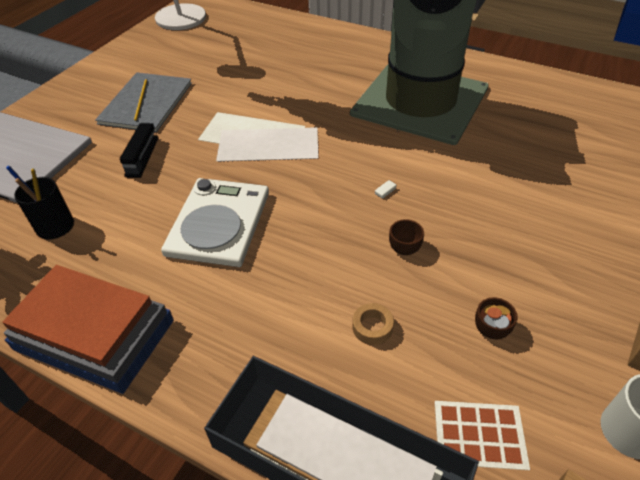

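View pics/side.png

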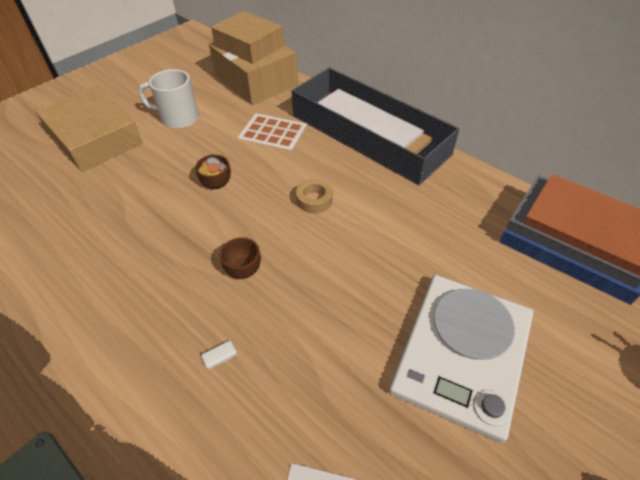

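Scene: empty bowl (406,236), coins bowl (496,317), tape (373,324), pan (211,227), tare key (204,185). Side: empty bowl (240,258), coins (213,171), tape (314,196), pan (474,323), tare (493,404). I'll measure these by depth in both views and by triangulation.

```bash
python3 - <<'E'
from h import *
C={};M={}
for n in ("scene","side"):
    z=np.load(f"/tmp/{n}.npz");M[n]=robot.camera_model(n);C[n]=cloud(n,M[n],z["D"])
    c=C[n]; ok=z["D"]>0
    print(n,"valid",ok.mean())
    px={"scene":dict(bowl=(406,236),coins=(496,317),pan=(211,227),tare=(204,185)),"side":dict(bowl=(240,258),coins=(213,171),pan=(474,323),tare=(493,404))}[n]
    for k,(u,v) in px.items(): print(k,c[v,u].round(1))
    # bowl: points higher than 34 around it -> rim ring
    for k in("bowl","coins"):
        u,v=px[k];s=c[v-35:v+35,u-35:u+35].reshape(-1,3);o=ok[v-35:v+35,u-35:u+35].ravel()
        s=s[o&(s[:,2]>36)&(s[:,2]<60)]
        A=np.c_[2*s[:,:2],np.ones(len(s))];x=np.linalg.lstsq(A,(s[:,:2]**2).sum(1),rcond=None)[0]
        print(k,"rim",len(s),x[:2].round(1),"r",np.sqrt(x[2]+x[:2]@x[:2]).round(1),"z",np.percentile(s[:,2],[50,95]).round(1))
    # pan: hull of points z 30..38 within 57 px
    u,v=px["pan"]
    s=c[v-60:v+60,u-60:u+60].reshape(-1,3);s=s[(abs(s[:,2]-34)<4)]
    p0=c[v,u][:2]; s=s[np.hypot(*(s[:,:2]-p0).T)<75]
    (cx,cy),r=cv2.minEnclosingCircle(s[:,:2].astype(np.float32));print("pan",round(cx,1),round(cy,1),"r",round(r,1),"z",np.median(s[:,2]).round(1),"mean",s.mean(0).round(1))
    u,v=px["tare"];s=c[v-14:v+14,u-14:u+14].reshape(-1,3);s=s[s[:,2]>34.5]
    print("tare",len(s),s.mean(0).round(1),(np.ptp(s,0)).round(1))
P=lambda n:np.array([[M[n]["fx"],0,M[n]["cx"]],[0,M[n]["fy"],M[n]["cy"]],[0,0,1]])@np.diag([1,-1,-1])@np.array(M[n]["view"])[:3]
for k,a,b in(("pan",(211,227),(474,323)),("tare",(204,185),(493,404)),):
    X=cv2.triangulatePoints(P("scene"),P("side"),np.array(a,float),np.array(b,float));print(k,(X[:3]/X[3]).ravel().round(1))
from scipy.spatial.transform import Rotation as R
q=robot.sense()["tcp_rot"];print(R.from_quat(np.roll(q,-1)).as_matrix().round(3))
for n in M:
  p=P(n)@[139,-558,248,1];print(n,p[:2]/p[2],M[n].keys())
  print(cv2.imread) if 0 else None
E
```

```text
scene valid 0.995947265625
bowl [442.2 134.5   5.7]
coins [570.9 329.7  40.1]
pan [ 603.8 -185.6   32.7]
tare [ 519.5 -261.    37.4]
bowl rim 272 [463.3 140. ] r 28.8 z [40.3 43. ]
coins rim 676 [564.3 328.6] r 23.6 z [39.7 42.8]
pan 599.4 -189.1 r 56.5 z 33.2 mean [ 602.6 -188.4   33.2]
tare 109 [ 536.7 -243.9   63.1] [609.8 596.5 711.8]
side valid 0.9959505208333334
bowl [469.3 155.3   4.3]
coins [554.6 317.1  38.7]
pan [ 595.5 -192.7   34.5]
tare [ 509.6 -266.8   39.2]
bowl rim 411 [460.2 137.2] r 28.8 z [41.2 43.2]
coins rim 509 [561.4 325.7] r 23.9 z [40.3 43.2]
pan 598.1 -191.9 r 55.7 z 34.2 mean [ 595.3 -193.3   34.2]
tare 410 [ 508.  -268.2   41.8] [296.   33.6 557.1]
pan [ 599.8 -190.9   26.5]
tare [ 513.8 -266.8   30.5]
[[ 0.97   0.241 -0.   ]
 [ 0.241 -0.97   0.001]
 [-0.    -0.001 -1.   ]]
scene [179.30171808 -23.81676523] dict_keys(['fx', 'fy', 'cx', 'cy', 'view'])
side [1199.32539204 2399.35931183] dict_keys(['fx', 'fy', 'cx', 'cy', 'view'])
```
Bowl ~ (461.7,138.6). Pan ~ (599,-190.5). Tare ~ (514,-265)? Distance pan->tare should be 115.9: (-85,-74.5)→113. OK. Angle: the direction atan2(49,105)=25° from -x towards -y... scale yaw: local (-105,-49), local angle = 180+25=205°; world angle = 180+41.2=221.2: yaw≈16°. Check: scale yaw from scene.

The rows are not in the units I measure in: shifts go in shares of 50 mm. I convert before sending: 42 mm is 0.84, -24 mm is -0.48.

```bash
cat > to.py <<'E'
import sys
from h import *
from scipy.spatial.transform import Rotation as R
s=robot.sense();t=np.array([float(a) for a in sys.argv[1:4]])
r=R.from_quat(np.roll(s["tcp_rot"],-1))
print("t",s["clock"],"pos",s["eef_pos"].round(1),"delta tool",r.inv().apply(t-s["eef_pos"]).round(1),"j",np.round(s["joint_positions"],2))
E
```

>>> {"method": "step_hand", "body": {"deltas": [[[85, 0.4, -0.24, 0, 0, 0, 0], [85, 0.84, -0.48, 0, 0, 0, 0], [85, 0.84, -0.48, 0, 0, 0, 0], [85, 0.84, -0.48, 0, 0, 0, 0], [85, 0.84, -0.48, 0, 0, 0, 0], [85, 0.84, -0.48, 0, 0, 0, 0], [85, 0.84, -0.48, 0, 0, 0, 0], [85, 0.84, -0.48, 0, 0, 0, 0]]]}}

```text
clock: 0.9
eef_pos: [401.2, -305.9, 248.2]
tcp_rot: [-0.0, 0.993, 0.122, -0.0]
contact_force: [0.8, -1.3, -0.6]
grip_width: 84.8
finger_force: 0.0
```

```bash
python3 to.py 462 139 150
```

```text
t 0.9 pos [ 401.2 -305.9  248.2] delta tool [ 166.4 -417.    98.3] j [ 0.57  0.6   0.03  1.74 -0.02  0.8  -0.71]
```

Scaled: -42 mm is -0.84, 17 mm is 0.34.

>>> {"method": "step_hand", "body": {"deltas": [[[85, 0.34, -0.84, 0.08, 0, 0, 0], [85, 0.34, -0.84, 0.08, 0, 0, 0], [85, 0.34, -0.84, 0.08, 0, 0, 0], [85, 0.34, -0.84, 0.08, 0, 0, 0], [85, 0.34, -0.84, 0.08, 0, 0, 0], [85, 0.34, -0.84, 0.08, 0, 0, 0], [85, 0.34, -0.84, 0.08, 0, 0, 0], [85, 0.34, -0.84, 0.08, 0, 0, 0]]]}}

```text
clock: 1.7
eef_pos: [450.8, 53.3, 216.1]
tcp_rot: [-0.0, 0.993, 0.122, -0.0]
contact_force: [1.3, -0.0, -0.5]
grip_width: 85.1
finger_force: 0.0
```

>>> {"method": "step_hand", "body": {"deltas": [[[85, 0.3, -0.8, 0.12, 0, 0, 0], [85, 0.2, -0.6, 0.1, 0, 0, 0], [85, 0, 0, 0, 0, 0, 0]]]}}

```text
clock: 2.0
eef_pos: [457.8, 129.6, 204.4]
tcp_rot: [-0.001, 0.992, 0.124, -0.001]
contact_force: [0.4, -0.8, 0.5]
grip_width: 85.0
finger_force: 0.0
```

```bash
python3 to.py 462 139 26
python3 - <<'E'
from h import *
m=robot.camera_model("wrist");P,D=robot.camera("wrist");cv2.imwrite("pics/w1.png",P)
c=cloud("wrist",m,D);ok=(D>0)&(c[...,2]>36)&(c[...,2]<50)&(np.hypot(c[...,0]-462,c[...,1]-139)<45)
s=c[ok];A=np.c_[2*s[:,:2],np.ones(len(s))];x=np.linalg.lstsq(A,(s[:,:2]**2).sum(1),rcond=None)[0]
print(len(s),x[:2],np.sqrt(x[2]+x[:2]@x[:2]),np.median(s[:,2]),s.min(0),s.max(0),(s.min(0)+s.max(0))/2)
E
```

```text
t 2.0 pos [457.8 129.6 204.4] delta tool [  6.6  -7.8 178.4] j [-0.41  0.64  0.12  1.9  -0.13  0.62 -1.53]
1128 [460.44588449 139.55715105] 28.612135455123678 41.45542856038102 [428.94183962 108.98022337  36.02285484] [490.58649517 170.11179278  43.8613507 ] [459.76416739 139.54600808  39.94210277]
```

View pics/w1.png

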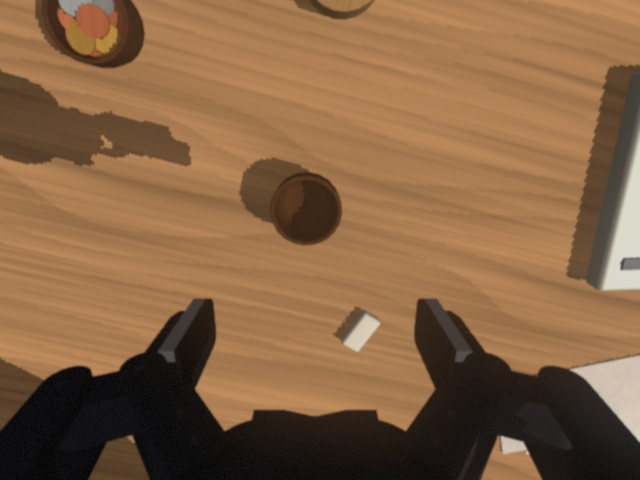

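Wrist view: the empty bowl at (306,208), coins bowl at top left (90,25), eraser at (360,330) clear of the fingers. Rim at z≈41.5, centre (460.4,139.3).

>>> {"method": "step_hand", "body": {"deltas": [[[85, 0.1, -0.16, 0.2, 0, 0, 0], [85, 0, 0, 0.6, 0, 0, 0], [85, 0, 0, 0.6, 0, 0, 0], [85, 0, 0, 0.6, 0, 0, 0], [85, 0, 0, 0.5, 0, 0, 0], [85, 0, 0, 0.3, 0, 0, 0], [85, 0, 0, 0.1, 0, 0, 0], [85, 0, 0, 0, 0, 0, 0]]], "clamp_n": 25}}

```text
clock: 2.85
eef_pos: [461.1, 133.9, 59.9]
tcp_rot: [0.0, 0.993, 0.121, -0.0]
contact_force: [0.2, -0.3, 0.4]
grip_width: 85.2
finger_force: 0.0
```

```bash
python3 to.py 460.4 139.3 25
```

```text
t 2.85 pos [461.1 133.9  59.9] delta tool [ 0.6 -5.4 34.9] j [-0.38  0.91  0.05  1.99 -0.17  0.24 -1.51]
```

>>> {"method": "step_hand", "body": {"deltas": [[[85, 0.02, -0.1, 0, 0, 0, 0], [85, 0, 0, 0.24, 0, 0, 0], [85, 0, 0, 0.24, 0, 0, 0], [85, 0, 0, 0.18, 0, 0, 0], [85, 0, 0, 0.04, 0, 0, 0], [85, 0, 0, 0, 0, 0, 0]]], "clamp_n": 25}}

```text
clock: 3.45
eef_pos: [460.8, 139.3, 24.9]
tcp_rot: [0.0, 0.993, 0.122, -0.0]
contact_force: [0.4, -0.1, -0.1]
grip_width: 84.9
finger_force: 0.0
```

```bash
python3 to.py 460.4 139.3 25
```

```text
t 3.45 pos [460.8 139.3  24.9] delta tool [-0.4 -0.1 -0.1] j [-0.38  0.98  0.04  2.   -0.18  0.17 -1.51]
```

>>> {"method": "step_hand", "body": {"deltas": [[[50, 0, 0, 0, 0, 0, 0], [50, 0, 0, 0, 0, 0, 0], [50, 0, 0, 0, 0, 0, 0], [50, 0, 0, 0, 0, 0, 0], [50, 0, 0, 0, 0, 0, 0], [50, 0, 0, 0, 0, 0, 0]]], "clamp_n": 30}}

```text
clock: 4.05
eef_pos: [461.1, 139.5, 25.8]
tcp_rot: [-0.0, 0.993, 0.122, 0.0]
contact_force: [-0.5, 0.1, 6.0]
grip_width: 60.0
finger_force: 31.6
```

>>> {"method": "step_hand", "body": {"deltas": [[[50, 0, 0, 0, 0, 0, 0], [50, 0, 0, 0, 0, 0, 0]]], "clamp_n": 30}}

```text
clock: 4.25
eef_pos: [461.2, 139.5, 25.9]
tcp_rot: [-0.0, 0.993, 0.122, 0.0]
contact_force: [-0.4, -0.4, 6.7]
grip_width: 60.1
finger_force: 31.6
```

Scaled: -20 mm is -0.4, -15 mm is -0.3.

>>> {"method": "step_hand", "body": {"deltas": [[[50, 0, 0, -0.04, 0, 0, 0], [50, 0, 0, -0.1, 0, 0, 0], [50, 0, 0, -0.3, 0, 0, 0], [50, 0, 0, -0.4, 0, 0, 0], [50, 0, 0, -0.4, 0, 0, 0], [50, 0, 0, -0.4, 0, 0, 0], [50, 0, 0, -0.2, 0, 0, 0], [50, 0, 0, 0, 0, 0, 0]]], "clamp_n": 30}}

```text
clock: 5.05
eef_pos: [461.4, 139.6, 118.3]
tcp_rot: [-0.0, 0.993, 0.122, 0.001]
contact_force: [-0.4, -0.2, -1.3]
grip_width: 60.6
finger_force: 32.8
```

```bash
python3 - <<'E'
from h import *
P,D=robot.camera("side");cv2.imwrite("pics/s2.png",cv2.resize(P[130:330,120:400],None,fx=2.5,fy=2.5))
P,D=robot.camera("wrist");cv2.imwrite("pics/w2.png",P)
E
```

```text
(no output)
```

View pics/s2.png

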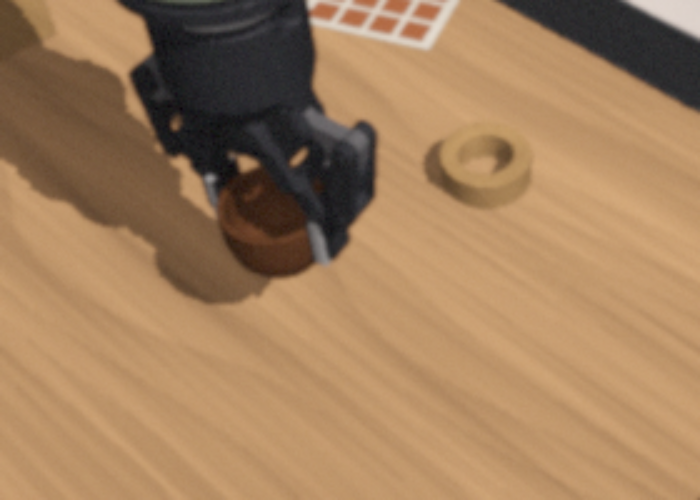

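View pics/w2.png

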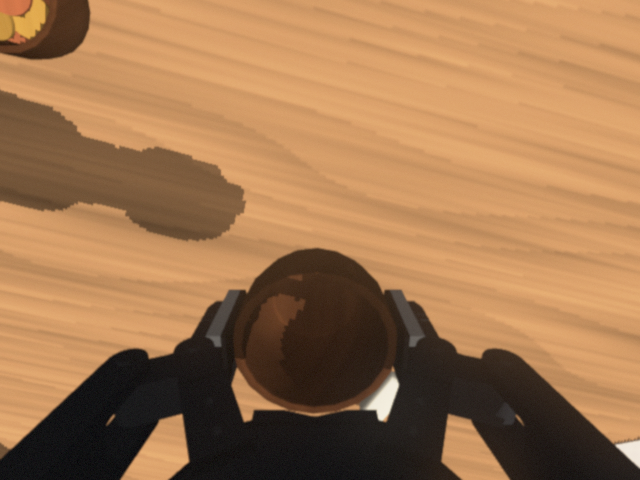

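Held: the wrist view shows the rim centred at (317,342) between the pads, and the side crop shows it clear of the desk. Checking tilt and hang height from rim depth.

```bash
cat > rim.py <<'E'
from h import *
for n in("wrist","scene","side"):
    e=robot.sense()["eef_pos"];m=robot.camera_model(n);P,D=robot.camera(n);c=cloud(n,m,D)
    v,u=np.mgrid[:480,:640];hsv=cv2.cvtColor(P,cv2.COLOR_BGR2HSV)
    s=c[(D>0)&(np.hypot(c[...,0]-e[0],c[...,1]-e[1])<36)&(abs(c[...,2]-e[2]-15)<12)&(hsv[...,1]>90)]
    if len(s)<20: print(n,len(s));continue
    top=s
    r=np.hypot(*(top[:,:2]-e[:2]).T);top=top[(r>25)&(r<33)]
    az=np.degrees(np.arctan2(*(top[:,:2]-e[:2]).T[::-1]))
    print(n,len(top),[(b,np.percentile(q,92).round(1)) for b in range(-180,180,45) if len(q:=top[(az>=b)&(az<b+45),2])>8],"rel",(np.percentile(top[:,2],90)-e[2]).round(1))
    print("   extents",((s.min(0)+s.max(0))/2-e).round(1),np.ptp(s,0).round(1))
E
python3 rim.py; python3 to.py 599 -190.5 118
```

```text
wrist 10445 [(-180, np.float64(133.0)), (-135, np.float64(133.1)), (-90, np.float64(139.6)), (-45, np.float64(133.3)), (0, np.float64(133.2)), (45, np.float64(133.5)), (90, np.float64(137.5)), (135, np.float64(133.0))] rel 16.4
   extents [-1.2  1.8 15. ] [62.1 65.  24. ]
scene 490 [(-180, np.float64(131.9)), (-135, np.float64(132.3)), (-90, np.float64(132.9)), (-45, np.float64(132.2)), (0, np.float64(132.5)), (45, np.float64(132.8)), (90, np.float64(132.9)), (135, np.float64(132.8))] rel 15.9
   extents [ 1.5  0.7 12.9] [63.5 62.6 19.7]
side 553 [(-180, np.float64(133.2)), (-135, np.float64(133.5)), (-45, np.float64(132.8)), (45, np.float64(134.8)), (90, np.float64(134.4)), (135, np.float64(133.2))] rel 16.9
   extents [-2.1  1.2 14.7] [59.2 66.4 23.3]
t 5.3 pos [460.7 139.3 116.6] delta tool [ 54.6 353.4  -1.5] j [-0.41  0.8   0.09  1.96 -0.16  0.39 -1.52]
```

Scaled: 1 mm is 0.02, 32 mm is 0.64.

>>> {"method": "step_hand", "body": {"deltas": [[[50, 0.02, 0.16, 0, 0, 0, 0], [50, 0.06, 0.36, 0, 0, 0, 0], [50, 0.08, 0.56, 0, 0, 0, 0], [50, 0.1, 0.64, 0, 0, 0, 0], [50, 0.1, 0.64, 0, 0, 0, 0], [50, 0.1, 0.64, 0, 0, 0, 0], [50, 0.1, 0.64, 0, 0, 0, 0], [50, 0.1, 0.64, 0, 0, 0, 0]]]}}

```text
clock: 6.1
eef_pos: [544.8, -62.4, 117.0]
tcp_rot: [0.0, 0.993, 0.121, -0.0]
contact_force: [0.8, 0.6, 0.1]
grip_width: 60.1
finger_force: 32.8
```

>>> {"method": "step_hand", "body": {"deltas": [[[50, 0.1, 0.64, 0, 0, 0, 0], [50, 0.1, 0.64, 0, 0, 0, 0], [50, 0.1, 0.6, 0, 0, 0, 0], [50, 0.08, 0.4, 0, 0, 0, 0], [50, 0.04, 0.28, 0, 0, 0, 0], [50, 0, 0.12, 0, 0, 0, 0], [50, 0, 0, 0, 0, 0, 0], [50, 0, 0, 0, 0, 0, 0]]]}}

```text
clock: 6.9
eef_pos: [597.1, -184.6, 117.1]
tcp_rot: [-0.0, 0.993, 0.122, -0.0]
contact_force: [0.6, 0.1, -0.9]
grip_width: 60.1
finger_force: 32.8
```

```bash
python3 to.py 599 -190.5 75
python3 - <<'E'
from h import *
P,D=robot.camera("wrist");cv2.imwrite("pics/w3.png",P)
E
```

```text
t 6.9 pos [ 597.1 -184.6  117.1] delta tool [ 0.4  6.2 42.1] j [ 0.25  0.95  0.01  1.43 -0.01  0.77 -1.07]
```

View pics/w3.png

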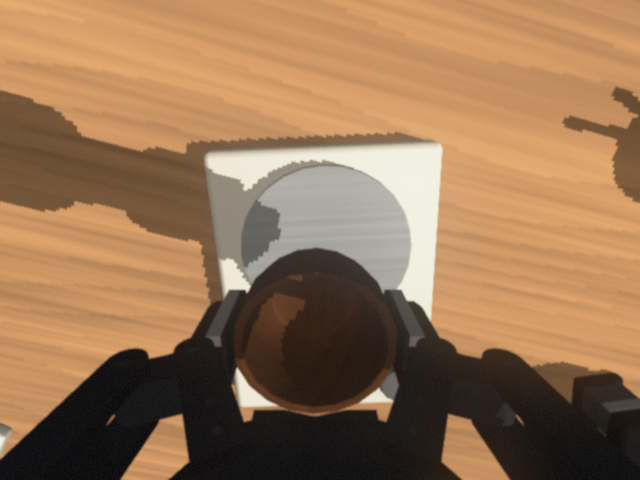

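Wrist view: the pan (left edge 242, right 410, top 165) lies ahead under the bowl at (317,342), and the scale is nearly aligned with the tool. Descending.

>>> {"method": "step_hand", "body": {"deltas": [[[50, 0, 0.06, 0.1, 0, 0, 0], [50, 0.02, 0.06, 0.2, 0, 0, 0], [50, 0, 0, 0.28, 0, 0, 0], [50, 0, 0, 0.2, 0, 0, 0], [50, 0, 0, 0.1, 0, 0, 0], [50, 0, 0, 0.04, 0, 0, 0], [50, 0, 0, 0, 0, 0, 0], [50, 0, 0, 0, 0, 0, 0]]]}}

```text
clock: 7.75
eef_pos: [600.0, -190.9, 71.7]
tcp_rot: [0.0, 0.993, 0.122, 0.0]
contact_force: [0.5, -0.4, -0.7]
grip_width: 60.3
finger_force: 32.8
```

```bash
python3 to.py 599 -190.5 60
```

```text
t 7.75 pos [ 600.  -190.9   71.7] delta tool [-0.9 -0.6 11.7] j [ 0.26  1.02  0.    1.43 -0.01  0.69 -1.07]
```

Scaled: 4 mm is 0.08, 3 mm is 0.06.

>>> {"method": "step_hand", "body": {"deltas": [[[50, -0.02, 0, 0.08, 0, 0, 0], [50, 0, 0, 0.06, 0, 0, 0], [50, 0, 0, 0.04, 0, 0, 0], [50, 0, 0, 0.02, 0, 0, 0], [50, 0, 0, 0.01, 0, 0, 0], [50, 0, 0, 0, 0, 0, 0], [50, 0, 0, 0, 0, 0, 0]]]}}

```text
clock: 8.45
eef_pos: [598.9, -191.1, 60.9]
tcp_rot: [-0.0, 0.993, 0.122, 0.0]
contact_force: [-0.8, 0.2, -0.3]
grip_width: 60.2
finger_force: 32.8
```

```bash
python3 to.py 599 -190.5 60
```

```text
t 8.45 pos [ 598.9 -191.1   60.9] delta tool [ 0.2 -0.5  0.9] j [ 0.26  1.03  0.    1.44 -0.    0.67 -1.07]
```

Scaled: 0.5 mm is 0.01, 0.3 mm is 0.006.

>>> {"method": "step_hand", "body": {"deltas": [[[50, 0, 0, 0.01, 0, 0, 0], [50, 0, 0, 0.006, 0, 0, 0], [50, 0, 0, 0, 0, 0, 0], [50, 0, 0, 0, 0, 0, 0]]], "only": "pos|cont"}}

```text
eef_pos: [598.8, -191.1, 60.0]
contact_force: [1.0, 0.4, -0.3]
```

>>> {"method": "step_hand", "body": {"deltas": [[[50, 0, 0, 0.006, 0, 0, 0], [50, 0, 0, 0.004, 0, 0, 0], [50, 0, 0, 0, 0, 0, 0], [50, 0, 0, 0, 0, 0, 0]]], "only": "clock|pos|cont"}}

```text
clock: 9.25
eef_pos: [598.9, -191.1, 59.9]
contact_force: [-2.1, 1.6, 6.6]
```

Contact at 59.9. Releasing.

>>> {"method": "step_hand", "body": {"deltas": [[[66, 0, 0, 0, 0, 0, 0], [70, 0, 0, 0, 0, 0, 0], [75, 0, 0, 0, 0, 0, 0], [85, 0, 0, 0, 0, 0, 0], [85, 0, 0, 0, 0, 0, 0], [85, 0, 0, 0, 0, 0, 0], [85, 0, 0, 0, 0, 0, 0]]], "clamp_n": 20}}

```text
clock: 9.95
eef_pos: [598.8, -191.1, 59.5]
tcp_rot: [-0.0, 0.993, 0.122, 0.0]
contact_force: [-0.8, 0.1, -0.0]
grip_width: 84.8
finger_force: 0.0
```

>>> {"method": "step_hand", "body": {"deltas": [[[85, 0, 0, -0.1, 0, 0, 0], [85, 0, 0, -0.2, 0, 0, 0], [85, 0, 0, -0.4, 0, 0, 0], [85, 0, 0, -0.4, 0, 0, 0], [85, 0, 0, -0.4, 0, 0, 0], [85, 0, 0, -0.3, 0, 0, 0], [85, -0.6, 0, -0.1, 0, 0, 0], [85, 0, 0, 0, 0, 0, 0]]]}}

```text
clock: 10.75
eef_pos: [567.6, -199.8, 156.4]
tcp_rot: [0.001, 0.993, 0.121, -0.0]
contact_force: [-0.0, 0.5, 0.9]
grip_width: 84.9
finger_force: 0.0
```

```bash
python3 - <<'E'
from h import *
P,D=robot.camera("side");cv2.imwrite("pics/s4.png",cv2.resize(P[230:450,360:560],None,fx=2.5,fy=2.5))
for n in("wrist","scene","side"):
    m=robot.camera_model(n);P,D=robot.camera(n);c=cloud(n,m,D)
    if n=="wrist":cv2.imwrite("pics/w4.png",P)
    ok=(D>0)&(np.hypot(c[...,0]-599,c[...,1]+191)<45)&(c[...,2]>70)&(c[...,2]<82)
    s=c[ok]
    if len(s)<30: print(n,len(s));continue
    A=np.c_[2*s[:,:2],np.ones(len(s))];x=np.linalg.lstsq(A,(s[:,:2]**2).sum(1),rcond=None)[0]
    pl=np.linalg.lstsq(np.c_[s[:,:2]-x[:2],np.ones(len(s))],s[:,2],rcond=None)[0]
    print(n,len(s),"bowl",x[:2].round(1),np.sqrt(x[2]+x[:2]@x[:2]).round(1),"plane",pl.round(3))
    g=(D>0)&(abs(c[...,2]-38)<2.2)&(np.hypot(c[...,0]-512,c[...,1]+266)<22);t=c[g]
    if len(t)>20:
        A=(t[:,:2].min(0)+t[:,:2].max(0))/2;print("  tare",len(t),A.round(1),np.ptp(t,0).round(1),t.mean(0).round(1))
E
```

```text
wrist 2233 bowl [ 597.9 -190.2] 28.5 plane [1.1000e-02 2.0000e-03 7.5195e+01]
  tare 774 [ 511.1 -267.1] [26.7 26.5  3.7] [ 511.5 -266.8   37.8]
scene 283 bowl [ 600.8 -189. ] 28.8 plane [-4.000e-03 -1.000e-03  7.395e+01]
  tare 80 [ 513.4 -266.7] [24.8 26.2  3.8] [ 514.4 -265.9   37.3]
side 568 bowl [ 596.9 -191.6] 28.8 plane [ 3.0000e-03 -2.0000e-03  7.4828e+01]
  tare 377 [ 510.9 -268.5] [27.1 27.1  4.3] [ 510.5 -268.5   38. ]
```

View pics/s4.png

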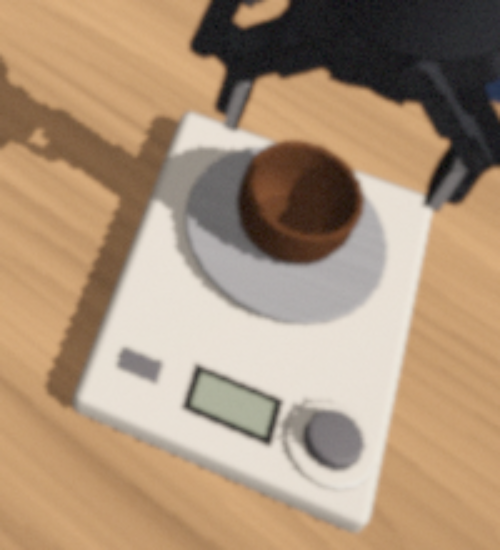

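View pics/w4.png

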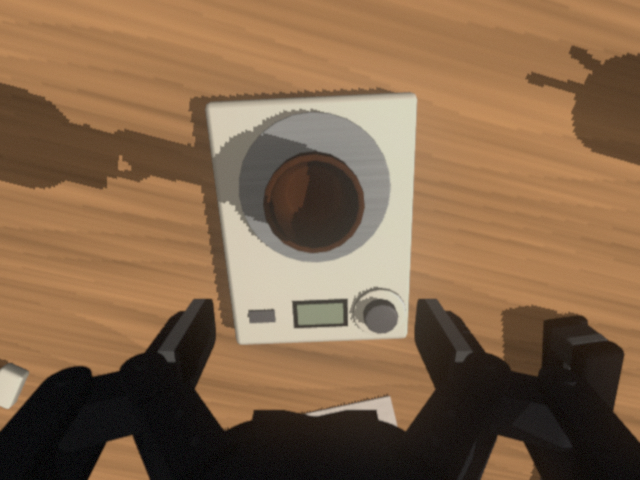

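Side crop and wrist view (bowl (314,202) on pan (314,186), tare key (380,313)): bowl upright and central, free. Key measured at (512,-267,38), 116 mm from the pan centre as required. Closing and moving over it.

>>> {"method": "step_hand", "body": {"deltas": [[[0, -0.2, 0.16, 0, 0, 0, 0], [0, -0.4, 0.3, 0, 0, 0, 0], [0, -0.4, 0.3, 0, 0, 0, 0], [0, -0.3, 0.24, 0, 0, 0, 0], [0, -0.1, 0.04, 0.2, 0, 0, 0], [0, 0, 0, 0.4, 0, 0, 0], [0, 0, 0, 0.3, 0, 0, 0], [0, 0, 0, 0, 0, 0, 0]]], "clamp_n": 20}}

```text
clock: 11.75
eef_pos: [513.7, -264.9, 107.3]
tcp_rot: [-0.001, 0.993, 0.122, -0.001]
contact_force: [-0.0, -0.2, -0.0]
grip_width: 0.0
finger_force: 0.0
```

>>> {"method": "step_hand", "body": {"deltas": [[[0, 0, 0, 0, 0, 0, 0], [0, 0, 0, 0, 0, 0, 0]]]}}

```text
clock: 11.95
eef_pos: [514.7, -265.6, 110.1]
tcp_rot: [0.0, 0.993, 0.122, 0.0]
contact_force: [-0.6, 0.4, -0.0]
grip_width: 0.2
finger_force: 0.0
```

```bash
python3 to.py 512 -267 58
```

```text
t 11.95 pos [ 514.7 -265.6  110.1] delta tool [-3.   0.7 52.1] j [ 0.43  0.9  -0.02  1.61  0.02  0.63 -0.93]
```

Scaled: 14 mm is 0.28, 10 mm is 0.2.

>>> {"method": "step_hand", "body": {"deltas": [[[0, -0.06, 0.02, 0.16, 0, 0, 0], [0, 0, 0, 0.28, 0, 0, 0], [0, 0, 0, 0.28, 0, 0, 0], [0, 0, 0, 0.2, 0, 0, 0], [0, 0, 0, 0.08, 0, 0, 0], [0, 0, 0, 0, 0, 0, 0], [0, 0, 0, 0, 0, 0, 0]]]}}

```text
clock: 12.65
eef_pos: [511.8, -267.4, 59.7]
tcp_rot: [0.0, 0.993, 0.122, 0.0]
contact_force: [-0.2, -0.3, -0.3]
grip_width: -0.2
finger_force: 0.0
```

```bash
python3 to.py 512 -267 49
```

```text
t 12.65 pos [ 511.8 -267.4   59.7] delta tool [ 0.3 -0.4 10.7] j [ 0.43  0.98 -0.02  1.64  0.03  0.52 -0.93]
```

>>> {"method": "step_hand", "body": {"deltas": [[[0, 0, 0, 0.04, 0, 0, 0], [0, 0, 0, 0.04, 0, 0, 0], [0, 0, 0, 0.03, 0, 0, 0], [0, 0, 0, 0, 0, 0, 0], [0, 0, 0, 0, 0, 0, 0]]], "only": "pos|cont"}}

```text
eef_pos: [511.8, -267.4, 54.1]
contact_force: [-0.0, -0.9, 2.2]
```

>>> {"method": "step_hand", "body": {"deltas": [[[0, 0, 0, 0.04, 0, 0, 0], [0, 0, 0, 0.03, 0, 0, 0], [0, 0, 0, 0, 0, 0, 0], [0, 0, 0, 0, 0, 0, 0]]], "only": "pos|cont"}}

```text
eef_pos: [511.7, -267.4, 50.5]
contact_force: [0.9, -0.6, 3.1]
```

>>> {"method": "step_hand", "body": {"deltas": [[[0, 0, 0, 0.02, 0, 0, 0], [0, 0, 0, 0.014, 0, 0, 0], [0, 0, 0, 0, 0, 0, 0], [0, 0, 0, 0, 0, 0, 0]]], "only": "pos|cont"}}

```text
eef_pos: [511.8, -267.4, 49.0]
contact_force: [0.1, -0.5, 7.5]
```

>>> {"method": "step_hand", "body": {"deltas": [[[0, 0, 0, 0.01, 0, 0, 0], [0, 0, 0, 0.006, 0, 0, 0], [0, 0, 0, 0, 0, 0, 0], [0, 0, 0, 0, 0, 0, 0]]], "only": "pos|cont"}}

```text
eef_pos: [511.8, -267.4, 48.8]
contact_force: [-2.7, 1.9, 20.3]
```

The firm stop is met: 20 N, no further travel. Retreating straight up and checking.

>>> {"method": "step_hand", "body": {"deltas": [[[0, 0, 0, -0.08, 0, 0, 0], [0, 0, 0, -0.12, 0, 0, 0], [0, 0, 0, -0.3, 0, 0, 0], [0, 0, 0, -0.6, 0, 0, 0], [0, 0, 0, -0.6, 0, 0, 0], [0, 0, 0, -0.4, 0, 0, 0], [0, -0.6, 0, -0.1, 0, 0, 0], [0, 0, 0, 0, 0, 0, 0]]]}}

```text
clock: 15.15
eef_pos: [480.0, -276.0, 159.9]
tcp_rot: [0.001, 0.993, 0.12, -0.0]
contact_force: [-0.4, -0.1, -0.6]
grip_width: -0.1
finger_force: 0.0
```

>>> {"method": "step_hand", "body": {"deltas": [[[0, -0.4, 0, 0, 0, 0, 0], [0, 0, 0, 0, 0, 0, 0], [0, 0, 0, 0, 0, 0, 0]]]}}

```text
clock: 15.45
eef_pos: [463.4, -279.4, 158.5]
tcp_rot: [-0.0, 0.993, 0.121, 0.0]
contact_force: [0.9, 0.1, -0.2]
grip_width: 0.1
finger_force: 0.0
```

```bash
python3 - <<'E'
from h import *
for n in("wrist","side"):
    m=robot.camera_model(n);P,D=robot.camera(n);c=cloud(n,m,D)
    if n=="side":cv2.imwrite("pics/s5.png",cv2.resize(P[230:450,360:560],None,fx=2.5,fy=2.5))
    s=c[(D>0)&(np.hypot(c[...,0]-599,c[...,1]+191)<45)&(c[...,2]>70)&(c[...,2]<82)]
    t=c[(D>0)&(np.hypot(c[...,0]-512,c[...,1]+267)<9)]
    print(n,len(s),((s.min(0)+s.max(0))/2).round(1) if len(s) else "","tare z",np.median(t[:,2]).round(1) if len(t) else "")
E
```

```text
wrist 1238 [ 579.3 -194.    74.1] tare z 37.9
side 562 [ 597.4 -191.4   74.4] tare z 38.0
```

View pics/s5.png

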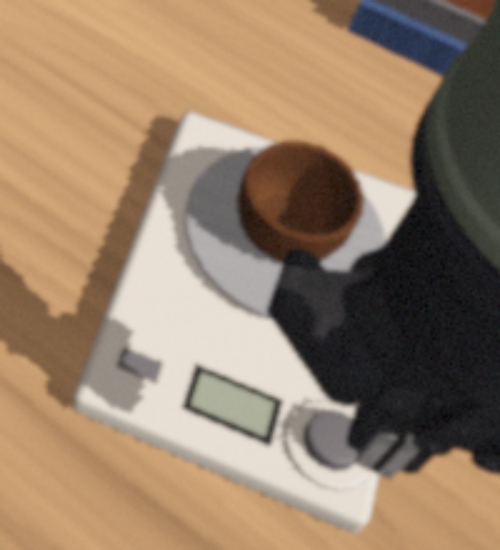

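The side crop shows the bowl upright in the same place (300,200), the key up at (330,438), and the arm clear of both.

```bash
python3 -c "
from rig import robot
print(robot.finish_job())"
```

```text
the job is handed in; nothing more can be done
None
```

The empty bowl is standing upright and free near the middle of the pan, and the tare key was then pressed to its stop (20 N) and came back up; I handed the job in at about 15.6 s, with the arm touching nothing.

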